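# Tip the sharpening stone out of its block

### The arm

A 7-joint arm with a two-finger parallel gripper is mounted at the origin on the work surface. World frame = base frame: x ahead of the robot, y to its left, z up, the work surface at z = 0. Lengths are in m, angles in rad, forces in N, time in s.
With the tool pointing down it reaches from about 0.4 to 0.9 m from the base axis. Payload 5.5 kg.
Tool frame: the origin (TCP) lies on the centre line of the jaws, within the pads' length; the fingertips stand 17 mm ahead of it and the grasp point (between the pads) lies 2 mm behind it (tcp_to_tips is the distance from the TCP to the fingertips, in m); z points along the fingers, y is the direction in which the jaws open and shut (so a half turn about z gives the same grasp; the last joint's range is limited). The gripper opens to 85 mm and grips with 20 to 120 N. Pads are 22 mm wide; open, the fingers measure 114 mm over their backs; the gripper's body (76 mm by 85 mm) begins 54 mm behind the grasp point. The pads swing forward as they close: fully open they stand 13 mm farther back than shut.
Start: joints at [1.524, 0.501, -0.427, 1.55, 0.221, 1.138, -0.21], TCP at [0.198, -0.619, 0.248] pointing down, gripper open.
Joint ranges: [-2.88, 2.88], [-0.31, 2.03], [-1.54, 1.56], [0.2, 2.42], [-1.41, 4.55], [0.19, 2.02], [-2.57, 2.57]. Speed limits (rad/s): [2.57, 2.57, 3.14, 3.14, 3.14, 3.14, 3.14].

### API

Orientations are given as a unit quaternion [w, x, y, z].
In Python, from bench import * gives the robot as it stands. The module is installed in compiled form; this text tells all that it offers. Calls block until the motion is done:
- move_to(position, orientation): joint-space move of the TCP to a pose.
- movel(position, orientation=None, feed=0.15, threshold=None): straight line of the TCP; orientation=None keeps the orientation; feed is the mean speed in m/s. With threshold (N) it stops when the force on the tool has changed by that much, and returns True; else False.
- goto_joints(angles): joint-space move.
- gripper_open() and grab(newtons=None): open the fingers fully, or close them until they stop; newtons is the grip in N (None keeps the last).
- pause(seconds).
- inverse_kinematics(position, orientation): joint angles nearest the present ones, or None.
- sense(): the state.
- grab_frame(name): name is "scene" or "top" or "wrist"; returns the picture (420x560x3 uint8, red, green, blue); there is no depth.
- calibration(name): a dict with "mtx" (3x3 intrinsics, pixels), "pose" (4x4, takes a point from camera to world coordinates). Camera axes: x right, y down, z forward; pixel columns grow to the right and rows downward; lengths in m; the calibration is good to about 2 mm. A picture is of the moment at which its call begins: read the wrist's pose just before it. calibration takes no time and is no camera call; for the wrist camera it gives the pose at the moment of the call.
A pose or a line that the arm cannot do raises IKError and nothing moves.
- sign_off(): hands the job in, once; it reports no verdict.
The state is a dict: "t": time; "joint_pos": joint angles; "qd": joint speeds; "tau": joint torques, N m; "tool_pos": TCP position; "orientation": TCP orientation; "contact_force": force on the tool from outside, world axes, zero at the start; "torque": the same for the moment, N m; "gripper_width": opening from 0.0 (shut) to 1.0 (fully open).
Only numpy, scipy, OpenCV 4.12 (cv2) and the standard library are available. Lean on these libraries where they do the work, as an engineer would, in place of code of your own. Each camera call takes 0.05 s, during which the arm holds its last target.

### The job

First clear the gouge off the stone block and lay it lengthwise in the grey tool tray. Then press down the end of the sharpening stone beside the brass strip so that its other end tips up out of the pocket, lift the stone out and lay it flat, orange face still up, centred and lengthwise on the black rubber mat. Drop neither of them, and leave the jar, the mallet and the wooden offcut where they stand.

Things in the scene. Friction and masses are not known exactly. Their poses are not given: they have to be found in the camera images.
- nest: Fixed pale wooden stone block, 67 mm high, walls 16 mm thick; origin on the bench, on the pocket's centre line, below the middle of the stone as it starts; z up. The block spans x -72 to +82 mm, y -40 to +40 mm; its pocket x -56 to +66 mm, y -24 to +24 mm. A brass strip is inlaid in the rim at the +x end.
- nest_ridge (a point): Middle of the ridge across the pocket floor, hidden under the stone, 36 mm above the bench, 3 mm from the block's origin towards the brass strip. The floor is level from here to the -x end; towards the strip a ramp falls at 0.45 rad to 6 mm above the bench. Axes as the block's.
- nest_press (a point): Place to press: on the stone's top as it starts, 66 mm above the bench, 38 mm from the block's origin towards the brass strip. Pressed some 14 mm down here (1 to 3 N) the stone rocks onto the ramp and stays there by itself, tilted about 0.45 rad, its -x end standing about 20 mm above the rim. Fixed to the block, not to the stone.
- stone_mid (a point): Sharpening stone, 110 (x) x 45 (y) x 30 mm (z), about 0.33 kg, dark grey below, orange-brown above; this point is its centre, x along it (its +x end starts towards the brass strip), z out of the orange face. It starts level in the pocket, its top 1 mm below the rim, with 1 mm free at the -x end, 1.5 mm at each side, 11 mm at the +x end.
- gouge_mid (a point): Carving gouge, 190 mm long, about 0.14 kg, with an eight-sided yellow handle 24 mm across flats and a slimmer steel blade; this point is on the handle's axis, 12 mm above its underside, near the balance point; x points to the blade tip. The handle runs from x -80 to +40 mm, the blade on to +110 mm. It starts lying across the block on the rims, over the stone.
- tray: Fixed grey open tool tray, 240 mm (x) x 110 mm (y), 22 mm high, walls and floor 5 mm thick; origin at the centre of its underside on the bench; x along its length. It may be on the left or the right.
- mat: Fixed black rubber mat, 170 mm (x) x 90 mm (y) x 4 mm thick; origin at the centre of its underside on the bench; x along its length. It is on the side where the tray is not.
- jar_mid (a point): Amber glass jar, 60 mm across, 85 mm high, standing past the brass-strip end of the block; this point is its centre. Not to be disturbed.
- mallet_mid (a point): Dark wooden carver's mallet standing on its head, 80 mm across and 208 mm high, the upper 100 mm a 30 mm handle, past the brass-strip end of the block; this point is on its axis 50 mm above the bench. Not to be disturbed.
- offcut_mid (a point): Pale wooden offcut, 60 x 42 mm and 45 mm high, standing on the bench near the other end of the block; this point is its centre. Not to be disturbed.

How it is judged:
By the outcome, as a careful person would: the job done as asked, in the order asked, and still so for the second after the job is handed in, with the robot touching nothing.
It also fails if it takes over 72 s, if anything falls off the work surface, if the arm or the gripper's body presses on something with over 40 N, if the wrist force passes 120 N, or if a joint passes its speed limit or range.

## Working session

There is one attempt and no reset: what is moved stays moved. The work goes in short steps, each a Python script; the robot and the scene stay as the last script left them, time stands still between calls to the robot, and variables do not carry over. Pictures are saved under pics/ and viewed, and the job is handed in when it is done.

```bash
mkdir -p pics; ls
python3 - <<'E'
from bench import *
import cv2
print(sense())
for n in ["scene","top","wrist"]:
    c=calibration(n); print(n,c)
    cv2.imwrite(f"pics/{n}0.png",grab_frame(n)[:,:,::-1])
E
```

```text
pics
{'t': 0.0, 'joint_pos': array([ 1.52419038,  0.50185073, -0.4267714 ,  1.55147084,  0.22080336,
        1.13828286, -0.21029457]), 'qd': array([-1.32667934e-03, -8.31095600e-04,  2.84783930e-04,  1.63854781e-03,
       -5.10910804e-04,  4.69206069e-05,  7.99731336e-04]), 'tau': array([-1.38071978e-04, -5.69508505e+01, -5.81642300e+00, -2.80943602e+01,
        1.05796076e-02,  1.19125337e-02,  1.25386072e-05]), 'tool_pos': array([ 0.19791051, -0.61843778,  0.24724708]), 'orientation': array([-9.70259187e-04,  9.88022293e-01,  1.54308109e-01, -1.23238322e-04]), 'contact_force': array([-0.26522626, -1.06284816, -0.40219898]), 'torque': array([-0.00487023, -0.00782583,  0.02075134]), 'gripper_width': 0.9982112930445594}
scene {'mtx': array([[400.1885066 ,   0.        , 282.02511024],
       [  0.        , 400.1885066 , 213.75599301],
       [  0.        ,   0.        ,   1.        ]]), 'pose': array([[ 0.79142416,  0.52526277, -0.31264489,  0.90887415],
       [ 0.61115198, -0.6700053 ,  0.42140973, -0.42020506],
       [ 0.01187711, -0.52458738, -0.85127376,  0.94216625],
       [ 
[... 197 characters left out ...]
     ,   1.        ]]), 'pose': array([[ 0.0228754 , -0.99780252,  0.06218398,  0.53240926],
       [-0.99962916, -0.02190947,  0.0161713 , -0.01733468],
       [-0.01477335, -0.06253085, -0.99793369,  1.12085285],
       [ 0.        ,  0.        ,  0.        ,  1.        ]])}
wrist {'mtx': array([[311.62244211,   0.        , 276.46519365],
       [  0.        , 311.62244211, 209.7829324 ],
       [  0.        ,   0.        ,   1.        ]]), 'pose': array([[ 0.30657875, -0.90952007, -0.28068259,  0.26921466],
       [-0.95184371, -0.29348448, -0.08865895, -0.59558406],
       [-0.00173889,  0.29434691, -0.95569706,  0.37221274],
       [ 0.        ,  0.        ,  0.        ,  1.        ]])}
```

View pics/scene0.png

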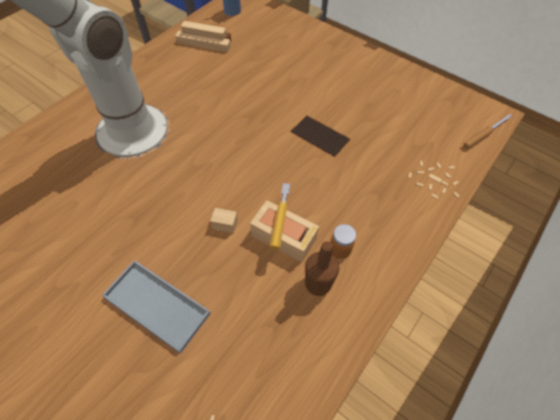

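View pics/top0.png

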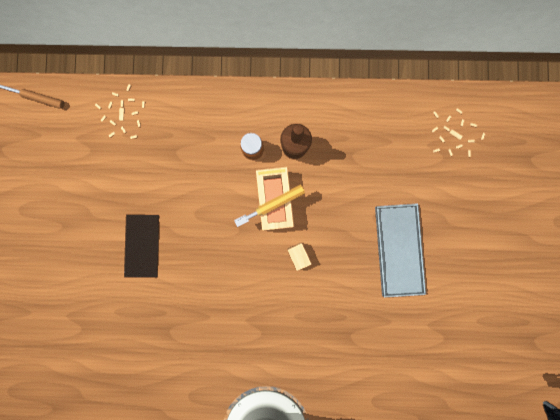

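View pics/wrist0.png

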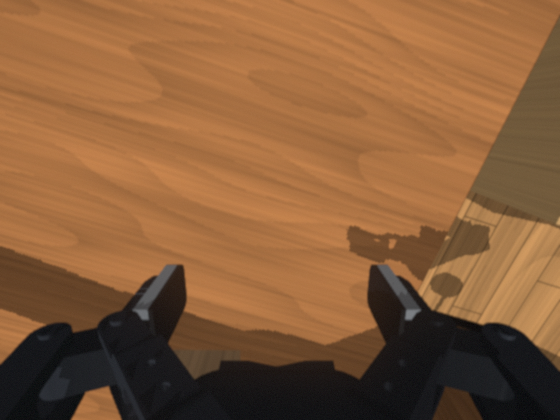

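The top view shows the block at about (275,200), with the brass at its far end, and the gouge across it from (240,222) to (303,190). The tray is on the right at (402,250) and the mat on the left at (142,245). The jar is at (252,145), the mallet at (296,140) and the offcut at (300,257).

```bash
cat > h.py <<'E'
import numpy as np, cv2
from scipy.spatial.transform import Rotation as R
def ray(c,uv):
    K=c["mtx"];T=c["pose"];d=np.linalg.inv(K)@[uv[0],uv[1],1.]
    d=T[:3,:3]@d; return T[:3,3].copy(), d/np.linalg.norm(d)
def onz(c,uv,z):
    o,d=ray(c,uv); return o+d*(z-o[2])/d[2]
def proj(c,p):
    T=np.linalg.inv(c["pose"]); q=T[:3,:3]@np.asarray(p)+T[:3,3]; q=c["mtx"]@q; return q[:2]/q[2]
def tri(rays):
    A=np.zeros((3,3));b=np.zeros(3)
    for o,d in rays:
        P=np.eye(3)-np.outer(d,d);A+=P;b+=P@o
    x=np.linalg.solve(A,b); return x,[np.linalg.norm((np.eye(3)-np.outer(d,d))@(x-o)) for o,d in rays]
def big(mask,n=1):
    cs=sorted(cv2.findContours(mask.astype(np.uint8),cv2.RETR_EXTERNAL,cv2.CHAIN_APPROX_NONE)[0],key=cv2.contourArea)[::-1]
    return cs[:n]
def hsv(im): return cv2.cvtColor(im,cv2.COLOR_BGR2HSV).astype(int)
def down(yaw):
    """tool z down; tool y axis (jaw direction) at world angle yaw"""
    y=np.array([np.cos(yaw),np.sin(yaw),0]);z=np.array([0,0,-1.]);x=np.cross(y,z)
    q=R.from_matrix(np.c_[x,y,z]).as_quat(); return [q[3],q[0],q[1],q[2]]
def shot(name,f):
    from bench import calibration,grab_frame
    c=calibration(name); im=grab_frame(name)[:,:,::-1].copy(); cv2.imwrite(f,im)
    np.savez(f[:-4],mtx=c["mtx"],pose=c["pose"]); return c,im
def load(f):
    d=np.load(f[:-4]+".npz"); return {"mtx":d["mtx"],"pose":d["pose"]},cv2.imread(f)
E
python3 - <<'E'
from bench import *; from h import *
s=sense(); w,x,y,z=s['orientation']; Rt=R.from_quat([x,y,z,w]).as_matrix(); c=calibration("wrist")["pose"]
print(Rt.T@(c[:3,3]-s['tool_pos']), Rt.T@c[:3,:3])
for n in ["scene","top"]:
    c=calibration(n); im=cv2.imread(f"pics/{n}0.png"); np.savez(f"pics/{n}0",mtx=c["mtx"],pose=c["pose"])
im=cv2.imread("pics/top0.png"); h=hsv(im)
c=calibration("top")
m=h[:,:,2]<60; m[:180]=0;m[350:]=0;m[:,:100]=0;m[:,200:]=0
k=big(m)[0]; b=cv2.boxPoints(cv2.minAreaRect(k)); print("mat",[onz(c,p,.004).round(4) for p in b])
m=(h[:,:,0]>90)&(h[:,:,0]<125)&(h[:,:,1]>30); m[:180]=0;m[350:]=0;m[:,:340]=0
k=big(m)[0]; b=cv2.boxPoints(cv2.minAreaRect(k)); print("tray",b,[onz(c,p,.022).round(4) for p in b])
cv2.imwrite("pics/topc.png",cv2.resize(im[110:290,210:350],None,fx=4,fy=4,interpolation=cv2.INTER_CUBIC)[:600])
im=cv2.imread("pics/scene0.png");cv2.imwrite("pics/scenec.png",cv2.resize(im[170:300,190:370],None,fx=4.4,fy=4.4,interpolation=cv2.INTER_CUBIC))
E
```

```text
[ 0.07490802 -0.00032292 -0.12485765] [[ 1.79945941e-03 -9.55678314e-01 -2.94407409e-01]
 [ 9.99998380e-01  1.70863769e-03  5.65707600e-04]
 [-3.75988926e-05 -2.94407950e-01  9.55679841e-01]]
mat [array([0.3966, 0.3924, 0.004 ]), array([0.5589, 0.3944, 0.004 ]), array([0.5581, 0.3071, 0.004 ]), array([0.3959, 0.3058, 0.004 ])]
tray [[404.2459  284.7049 ]
 [418.40167 283.41803]
 [419.26233 292.88525]
 [405.10657 294.17212]] [array([ 0.3917, -0.3524,  0.022 ]), array([ 0.3959, -0.3893,  0.022 ]), array([ 0.3715, -0.3915,  0.022 ]), array([ 0.3672, -0.3547,  0.022 ])]
```

View pics/topc.png

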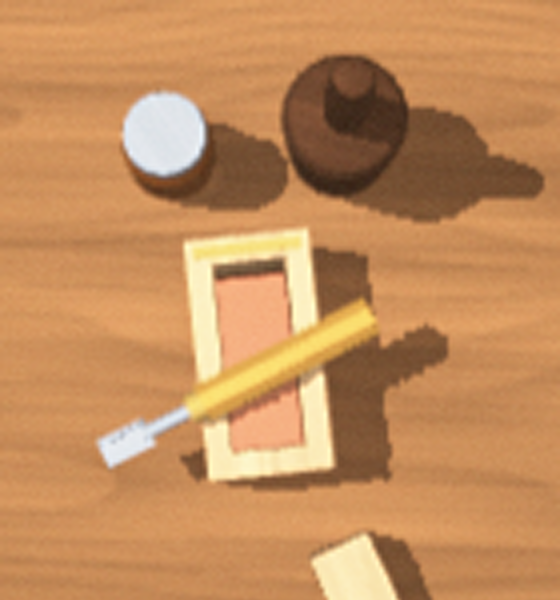

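View pics/scenec.png

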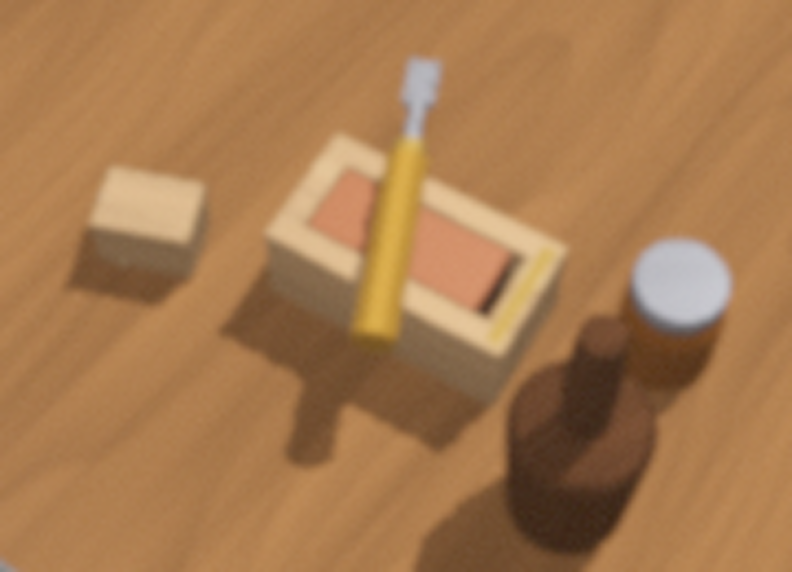

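Run:
```python
from bench import *; from h import *
c=calibration("top")
f=lambda x,y:(210+x/4,110+y/4)
for n,p,z in [("b",(185,243),.067),("b",(308,230),.067),("b",(333,468),.067),("b",(210,480),.067),("butt",(370,318),.085),("sh",(198,405),.079),("tip",(110,452),.079),("mallettop",(352,80),.208),("mhead",(345,125),.108),("jar",(165,135),.085),("offcut",(345,567),.045)]:
    print(n,onz(c,f(*p),z).round(4))
for p in [(376,207),(418,204),(426,295),(384,297)]: print("tray",onz(c,p,.022).round(4))
for yaw in [np.pi/2,-np.pi/2,0,np.pi]:
    for P in [(.53,-.02,.25),(.6,-.02,.15),(.48,.35,.1),(.48,-.34,.1)]:
        q=inverse_kinematics(P,down(yaw)); print(round(yaw,2),P,None if q is None else np.round(q,2))
```

```text
b [0.6782 0.041  0.067 ]
b [ 0.6882 -0.0378  0.067 ]
b [ 0.5359 -0.0569  0.067 ]
b [0.5265 0.0213 0.067 ]
butt [ 0.6306 -0.0776  0.085 ]
sh [0.5737 0.0296 0.079 ]
tip [0.5428 0.0844 0.079 ]
mallettop [ 0.7524 -0.058   0.208 ]
mhead [ 0.7482 -0.0586  0.108 ]
jar [0.7444 0.0545 0.085 ]
offcut [ 0.4722 -0.0667  0.045 ]
tray [ 0.5941 -0.2771  0.022 ]
tray [ 0.6045 -0.3881  0.022 ]
tray [ 0.3664 -0.4091  0.022 ]
tray [ 0.3585 -0.2997  0.022 ]
1.57 (0.53, -0.02, 0.25) [ 1.01  0.75 -1.48  1.83  0.77  1.32  0.89]
1.57 (0.6, -0.02, 0.15) [ 0.69  0.71 -0.99  1.75  0.68  1.06  1.03]
1.57 (0.48, 0.35, 0.1) [ 0.17  1.03 -1.31  1.79  1.07  1.24  0.11]
1.57 (0.48, -0.34, 0.1) [ 1.26  0.77 -0.96  1.81  0.76  0.98  1.55]
-1.57 (0.53, -0.02, 0.25) [ 0.82  0.44 -1.04  1.84  0.42  1.11 -1.95]
-1.57 (0.6, -0.02, 0.15) [ 0.54  0.61 -0.74  1.75  0.49  0.97 -1.97]
-1.57 (0.48, 0.35, 0.1) [-0.52  0.56 -0.21  1.81  0.15  0.79 -2.37]
-1.57 (0.48, -0.34, 0.1) [ 0.91  0.58 -0.44  1.82  0.33  0.81 -1.27]
0 (0.53, -0.02, 0.25) [ 0.92  0.54 -1.24  1.83  0.56  1.18 -0.5 ]
0 (0.6, -0.02, 0.15) [ 0.67  0.7  -0.96  1.75  0.66  1.05 -0.53]
0 (0.48, 0.35, 0.1) [ 0.17  1.03 -1.31  1.79  1.07  1.24 -1.46]
0 (0.48, -0.34, 0.1) [ 1.08  0.65 -0.68  1.81  0.52  0.87  0.15]
3.14 (0.53, -0.02, 0.25) [-0.99  0.62  1.36  1.89 -0.66  1.19 -2.54]
3.14 (0.6, -0.02, 0.15) [-0.78  0.8   1.13  1.8  -0.82  1.1  -2.49]
3.14 (0.48, 0.35, 0.1) [ 0.17  1.03 -1.31  1.79  1.07  1.24  1.68]
3.14 (0.48, -0.34, 0.1) [-0.2   0.88  1.13  1.86 -0.93  1.05 -1.82]
```

```bash
python3 - <<'E'
from bench import *; from h import *
move_to([.44,-.34,.28],down(np.pi/2)); print(sense()['t']); shot("wrist","pics/w_tray.png")
move_to([.575,-.05,.23],down(np.pi/2)); shot("wrist","pics/w1.png")
movel([.575,.04,.23]); shot("wrist","pics/w2.png"); print(sense()['t'])
E
python3 -c "
import cv2
a=cv2.imread('pics/w1.png');b=cv2.imread('pics/w2.png')
import numpy as np
cv2.imwrite('pics/w12.png',cv2.resize(np.vstack([a[:300],b[:300]]),None,fx=1,fy=1))"
```

```text
1.8833
4.0167
```

View pics/w_tray.png

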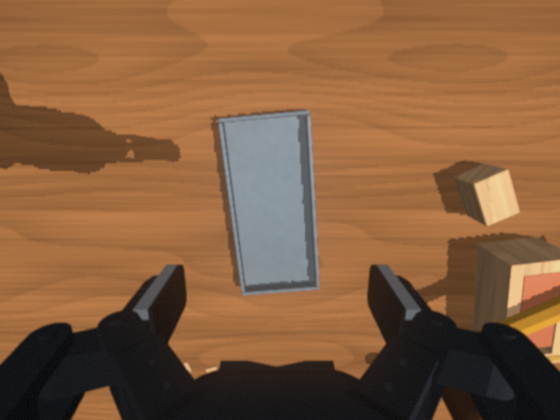

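View pics/w12.png

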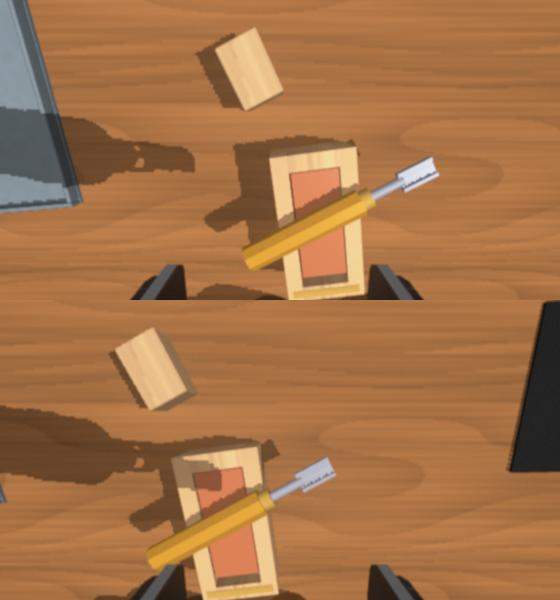

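The tray fills (220,120)-(318,293) in the tray view. In the two block views, the gouge handle runs (248,258)→(372,197) and (152,557-300)→(270,200). The block's rim and the orange stone are both clear.

Run:
```python
from h import *
_,im=load("pics/w1.png");h=hsv(im)
for n,(u,v) in dict(yel=(300,230),yel2=(302,238),yeltop=(300,224),orange=(316,190),rim=(280,190),rim2=(352,180),rimend=(315,160),side=(352,185),brass=(325,292),bench=(450,250),offc=(248,65),steel=(388,187),dark=(318,281)).items(): print(n,h[v,u])
_,im=load("pics/w_tray.png");h=hsv(im)
for n,(u,v) in dict(fl=(270,200),wall=(304,150),rimL=(228,180),bot=(280,290),bench=(350,200)).items(): print(n,h[v,u])
```

```text
yel [ 18 187 200]
yel2 [ 19 186 234]
yeltop [ 18 184 198]
orange [ 10 145 229]
rim [ 18 101 242]
rim2 [ 19  98 244]
rimend [ 19  95 243]
side [ 15 113 199]
brass [ 20 159 226]
bench [ 14 155 183]
offc [ 18 104 238]
steel [117  15 192]
dark [ 15 119 129]
fl [103  31 158]
wall [107  18  98]
rimL [103  26 159]
bot [105  23 136]
bench [ 13 151 162]
```

```bash
cat > m1.py <<'E'
from h import *
def handle(im):
    h=hsv(im); m=((h[:,:,0]>=16)&(h[:,:,0]<=24)&(h[:,:,1]>172)&(h[:,:,2]>120)).astype(np.uint8)
    m=cv2.morphologyEx(m,cv2.MORPH_CLOSE,np.ones((3,3)));m=cv2.morphologyEx(m,cv2.MORPH_OPEN,np.ones((5,5)))
    return big(m)[0]
def ends(k):
    (cx,cy),(w,hh),a=cv2.minAreaRect(k); b=cv2.boxPoints(((cx,cy),(w,hh),a))
    e=[(b[i]+b[(i+1)%4])/2 for i in range(4)]; L=[np.linalg.norm(b[i]-b[(i+1)%4]) for i in range(4)]
    i=int(np.argmin(L[:2])); p,q=e[i],e[i+2]
    return (p,q,min(L[:2])) if p[0]<q[0] else (q,p,min(L[:2]))
if __name__=="__main__":
    V=[load("pics/w1.png"),load("pics/w2.png")]
    E=[]
    for i,(c,im) in enumerate(V):
        k=handle(im); p,q,w=ends(k); E.append((p,q)); print("handle",p,q,w)
        cv2.drawContours(im,[k],-1,(0,0,255),1)
        h=hsv(im); m=((h[:,:,0]>=14)&(h[:,:,0]<=23)&(h[:,:,1]<130)&(h[:,:,2]>215))
        cv2.imwrite(f"pics/mk{i}.png",np.hstack([im[:300],cv2.cvtColor((m*255).astype(np.uint8)[:300],cv2.COLOR_GRAY2BGR)])[:, :] [:,:1120][:, ::1] if 0 else np.vstack([im[:300],cv2.cvtColor((m*255).astype(np.uint8)[:300],cv2.COLOR_GRAY2BGR)]))
    for j,n in enumerate(["butt","shoulder"]):
        print(n,tri([ray(V[i][0],E[i][j]) for i in (0,1)]))
    # tray
    c,im=load("pics/w_tray.png");h=hsv(im);m=((h[:,:,0]>95)&(h[:,:,0]<115)&(h[:,:,1]>10)&(h[:,:,2]>70)).astype(np.uint8)
    m[:,:190]=0;m[:,345:]=0
    m=cv2.morphologyEx(m,cv2.MORPH_CLOSE,np.ones((3,3)));k=big(m)[0]
    a=cv2.approxPolyDP(cv2.convexHull(k),6,True)[:,0]; print("tray",a.tolist(),[onz(c,p,.022).round(4).tolist() for p in a])
E
python3 m1.py
```

```text
handle [244.40051 260.81503] [361.73688 201.45663] 27.115953
handle [148.49698 262.9134 ] [260.794   201.81061] 26.907124
butt (array([ 0.63353878, -0.08221832,  0.08709143]), [np.float64(0.001097601945012681), np.float64(0.001097601945012581)])
shoulder (array([0.575016  , 0.02475108, 0.0847928 ]), [np.float64(0.00021624168724083788), np.float64(0.00021624168724081687)])
tray [[308, 112], [317, 287], [243, 293], [219, 120]] [[0.3617, -0.3036, 0.022], [0.5935, -0.2844, 0.022], [0.603, -0.3874, 0.022], [0.3706, -0.4084, 0.022]]
```

View pics/mk0.png

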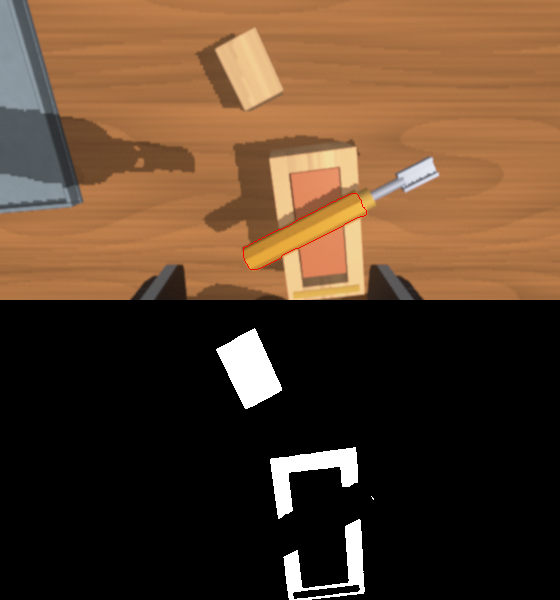

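```bash
cat > m2.py <<'E'
from h import *
from m1 import *
V=[load("pics/w1.png"),load("pics/w2.png")]
C=[]
for c,im in V:
    h=hsv(im); m=((h[:,:,0]>=14)&(h[:,:,0]<=23)&(h[:,:,1]<130)&(h[:,:,2]>195)).astype(np.uint8)
    m[300:]=0; m[:135]=0
    # offcut excluded by rows; join parts
    pts=np.vstack([k for k in big(m,6) if cv2.contourArea(k)>60 and k[:,0,0].max()<375])
    hull=cv2.convexHull(pts); a=cv2.approxPolyDP(hull,7,True)[:,0]; a=a[np.argsort(a[:,1])]; print(a.tolist())
    top=sorted(a[:2].tolist()); bot=sorted(a[-2:].tolist()); C.append(top+bot)
    # stone orange
for j,n in enumerate(["-x left(-y)","-x right","+x left","+x right"]):
    X,e=tri([ray(V[i][0],C[i][j]) for i in (0,1)]); print(n,X.round(4),np.round(e,4),[onz(V[i][0],C[i][j],.067).round(4) for i in (0,1)])
E
python3 m2.py; python3 -c "
import cv2,numpy as np
a=cv2.imread('pics/w1.png')[130:310,230:400];b=cv2.imread('pics/w2.png')[130:310,130:300]
cv2.imwrite('pics/z.png',np.hstack([cv2.resize(x,None,fx=2.3,fy=3,interpolation=cv2.INTER_NEAREST) for x in(a,b)]))"
```

```text
[[356, 147], [270, 158], [363, 293], [288, 299]]
[[256, 147], [183, 157], [178, 190], [277, 293], [203, 298]]
-x left(-y) [ 0.543  -0.0586  0.0284] [0.0004 0.0004] [array([ 0.5383, -0.0578,  0.067 ]), array([ 0.5376, -0.047 ,  0.067 ])]
-x right [0.5283 0.0202 0.068 ] [0.0001 0.0001] [array([0.5284, 0.0205, 0.067 ]), array([0.5285, 0.0202, 0.067 ])]
+x left [ 0.688  -0.0396  0.0641] [0.0004 0.0004] [array([ 0.6867, -0.0397,  0.067 ]), array([ 0.6857, -0.0388,  0.067 ])]
+x right [0.6804 0.0394 0.0656] [0.0001 0.0001] [array([0.6794, 0.039 , 0.067 ]), array([0.6796, 0.0394, 0.067 ])]
```

View pics/z.png

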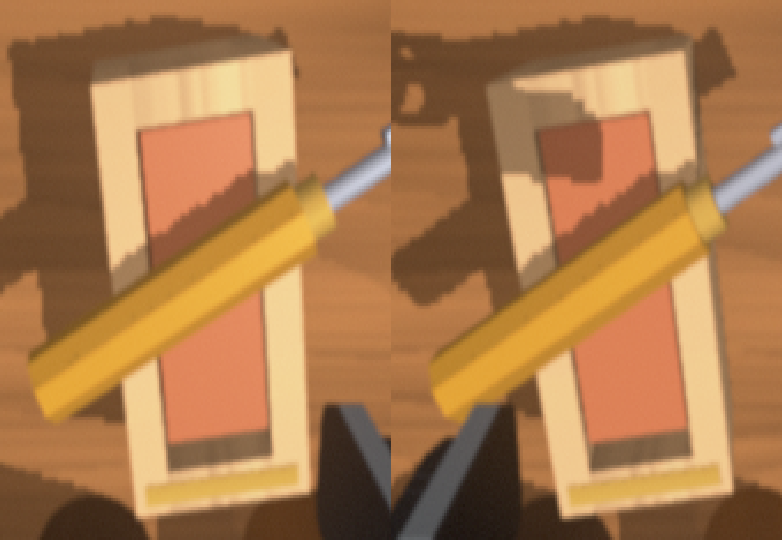

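```bash
cat > m3.py <<'E'
from h import *
from m1 import *
V=[load("pics/w1.png"),load("pics/w2.png")]
print("ferrule",tri([ray(V[0][0],(371.8,198.3)),ray(V[1][0],(272.2,201))]))
# steel tip corners approx centroid of end edge
for c,im in V:
    h=hsv(im); m=((h[:,:,1]<60)&(h[:,:,2]>130)).astype(np.uint8); m[:140]=0; m[215:]=0; m[:,:240]=0
    k=big(m)[0]; p=k[:,0].astype(float); j=p[:,0].argmax(); print("blade tip",p[j],p[p[:,1].argmin()], onz(c,p[j],.079).round(4))
for c,im in V:
    k=handle(im)[:,0].astype(float)
    h3=np.array([onz(c,p,.079)[:2] for p in k])
    mu=h3.mean(0); (cx,cy),(w,hh),a=cv2.minAreaRect((h3*1000).astype(np.float32)); b=cv2.boxPoints(((cx,cy),(w,hh),a))
    L=b[1]-b[0] if np.linalg.norm(b[1]-b[0])>np.linalg.norm(b[2]-b[1]) else b[2]-b[1]
    d=L/np.linalg.norm(L); d=d*np.sign(d[1]); n=np.array([-d[1],d[0]])
    q=h3*1000; s=q@d; t=q@n; mid=(s>np.percentile(s,25))&(s<np.percentile(s,75))
    # separate the two sides, fit lines
    up=mid&(t>np.median(t[mid])); lo=mid&~up; lo=mid&(t<t[mid].mean()); up=mid&(t>t[mid].mean())
    l=[cv2.fitLine(q[x].astype(np.float32),cv2.DIST_HUBER,0,.01,.01).ravel() for x in (up,lo)]
    dirs=[x[:2]*np.sign(x[1]) for x in l]; dd=sum(dirs)/2; pt=(l[0][2:]+l[1][2:])/2
    print("axis ang",np.degrees(np.arctan2(dd[1],dd[0])), "at y=-.02 x=",(pt+dd*(-20-pt[1])/dd[1]).round(1), "s range", (s.min(),s.max()),"butt",(pt+dd*((s.min()-pt@d))).round(1),"sh",(pt+dd*((s.max()-pt@d))).round(1), "w",abs((l[0][2:]-l[1][2:])@n).round(1))
E
python3 m3.py
```

```text
ferrule (array([0.57425099, 0.03490916, 0.08078163]), [np.float64(0.0012796801340965464), np.float64(0.0012796801340966074)])
blade tip [438. 175.] [429. 157.] [0.5519 0.0926 0.079 ]
blade tip [335. 175.] [325. 157.] [0.5519 0.0912 0.079 ]
axis ang 118.27716 at y=-.02 x= [601.7 -20. ] s range (np.float64(-379.5441373076541), np.float64(-254.36029595375734)) butt [636.  -83.6] sh [576.7  26.6] w 25.4
axis ang 118.98007 at y=-.02 x= [601.9 -20. ] s range (np.float64(-388.49051307265074), np.float64(-261.5402298931889)) butt [638.5 -86.1] sh [577.  25.] w 24.2
```

Run:
```python
from bench import *; from h import *
g=np.array([.5942,-.006]); o=down(np.radians(28.6))
move_to([*g,.16],o); movel([*g,.093],feed=.1,threshold=5)
print(sense()['tool_pos'],sense()['contact_force'],sense()['t'])
grab(50); s=sense(); print(s['gripper_width'],s['contact_force'],s['t'])
movel([*g,.20],feed=.12); s=sense(); print(s['gripper_width'],s['contact_force'],s['torque'],s['t'])
shot("wrist","pics/w3.png"); shot("top","pics/top3.png")
```

```text
[ 0.59459218 -0.00569585  0.09329506] [-0.23236134 -0.58196932  0.04932649] 5.7083
0.26249226624232586 [-1.59998995 -0.2007336   4.68483919] 6.3
0.26223852289471744 [-0.59248875 -0.36919974 -1.02934175] [0.02884247 0.03428933 0.03741351] 7.3417
```

View pics/w3.png

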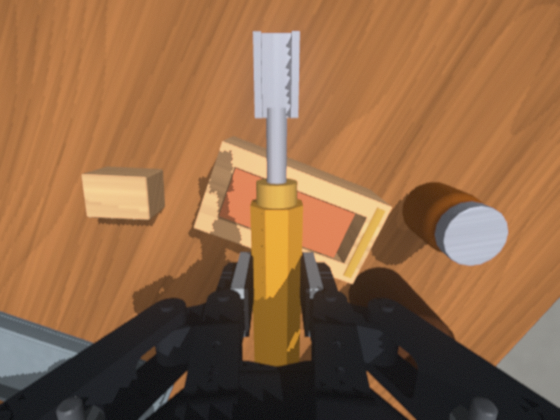

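The gouge is held level between the jaws, with the blade tip at (276,32) and the shoulder at (277,182). The stone and the block are undisturbed.

Run:
```python
from bench import *; from h import *
c,_=load("pics/w3.png"); s=sense(); z=.186; p=s['tool_pos']
w=np.radians(118.6);d=np.array([np.cos(w),np.sin(w)])
for n,uv,zz in [("tip",(276,32),z+.004),("ferr",(277,181),z+.01)]:
    q=onz(c,uv,zz); print(n,(q[:2]-p[:2])@d, (q[:2]-p[:2])@[-d[1],d[0]])
for z in (.2,.031):
    print(inverse_kinematics([.4967,-.3437,z],down(np.radians(95.1))))
```

```text
tip 0.10512254944206323 0.0002834060972494931
ferr 0.04834654231515132 -0.0002294876244107666
[ 1.25362191  0.63498099 -0.97545973  1.70458541  0.57761311  1.11847386
  1.76454611]
[ 1.15264341  0.84810711 -0.82370048  1.78807981  0.79855142  0.87596768
  1.61080942]
```

Run:
```python
from bench import *; from h import *
g=np.array([.4938,-.344]); o=down(np.radians(95.1))
move_to([*g,.16],o); movel([*g,.05],feed=.12); print(movel([*g,.0302],feed=.03,threshold=2.5))
s=sense();print(s['tool_pos'],s['contact_force'],s['t'])
shot("wrist","pics/w4.png")
```

```text
True
[ 0.49339573 -0.34398741  0.03154169] [0.1317234  0.56603737 5.6377738 ] 10.5333
```

View pics/w4.png

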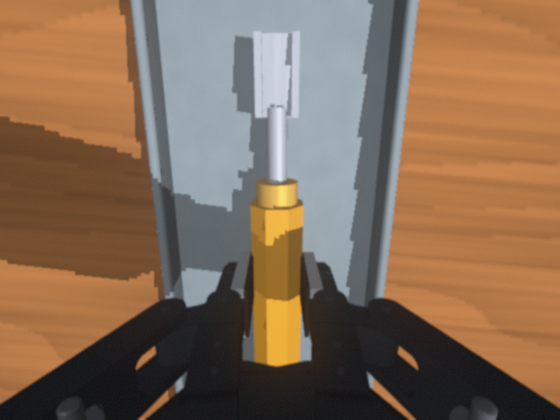

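The gouge is on the tray floor (contact at z=0.0315, as predicted). It is centred between the tray walls (columns 145 and 410) and parallel to them. I'll release it now.

Run:
```python
from bench import *; from h import *
p=sense()['tool_pos']
gripper_open(); s=sense();print(s['gripper_width'],s['tool_pos'],s['contact_force'],s['t'])
movel([p[0],p[1],.15],feed=.15); s=sense();print(s['contact_force'],s['t'])
shot("wrist","pics/w5.png")
```

```text
1.0008472819671197 [ 0.49253915 -0.34366126  0.03079785] [-0.63044022  0.26077489  0.13863621] 11.2167
[-0.09898135  0.21688564 -0.61896285] 12.1583
```

View pics/w5.png

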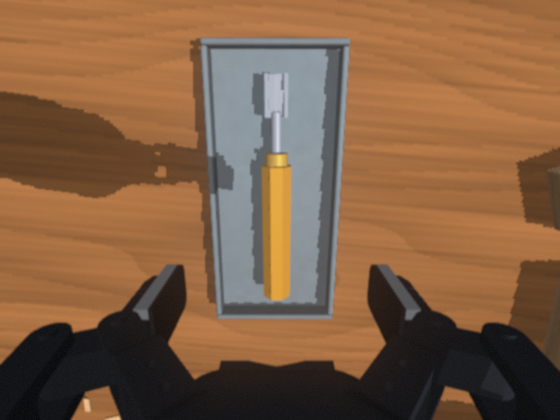

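The gouge lies lengthwise and centred in the tray. Next is the press.

```bash
cat >> h.py <<'E'
YB=np.radians(7.1); AX=np.array([np.cos(YB),np.sin(YB)]); AY=np.array([-AX[1],AX[0]]); ORG=np.array([.6034,-.0100])
def blk(x,y=0): return ORG+AX*x+AY*y
E
python3 - <<'E'
from bench import *; from h import *
o=down(YB+np.pi/2); p=blk(38)
move_to([*p,.15],o); grab(20)
movel([*p,.088],feed=.12,threshold=6)
r=movel([*p,.067],feed=.03,threshold=8); s=sense(); print(r,s['tool_pos'],s['contact_force'],s['t'])
movel([*p,.15],feed=.15)
q=blk(-35); gripper_open(); move_to([*blk(-45,-35),.20],o); shot("wrist","pics/w6.png"); movel([*blk(-45,35),.20],feed=.2); shot("wrist","pics/w7.png"); shot("scene","pics/scene7.png"); shot("top","pics/top7.png"); print(sense()['t'])
a=cv2.imread('pics/w6.png');b=cv2.imread('pics/w7.png')
cv2.imwrite('pics/w67.png',np.vstack([a[:300],b[:300]]))
E
```

```text
Traceback (most recent call last):
bench.IKError: the arm cannot take that pose within its joint ranges
```

Run:
```python
from bench import *; from h import *
print(sense()['joint_pos'].round(2))
for dy in (90,-90,0,180):
  for P in [(*blk(38),.15),(*blk(38),.067),(*blk(-40),.2),(*blk(-40),.09)]:
    q=inverse_kinematics(P,down(YB+np.radians(dy))); print(dy,np.round(P,3),None if q is None else np.round(q,2))
```

```text
[ 1.23  0.69 -0.93  1.75  0.64  1.04  1.73]
90 [38.312  4.687  0.15 ] None
90 [38.312  4.687  0.067] None
90 [-39.09   -4.954   0.2  ] None
90 [-39.09   -4.954   0.09 ] None
-90 [38.312  4.687  0.15 ] None
-90 [38.312  4.687  0.067] None
-90 [-39.09   -4.954   0.2  ] None
-90 [-39.09   -4.954   0.09 ] None
0 [38.312  4.687  0.15 ] None
0 [38.312  4.687  0.067] None
0 [-39.09   -4.954   0.2  ] None
0 [-39.09   -4.954   0.09 ] None
180 [38.312  4.687  0.15 ] None
180 [38.312  4.687  0.067] None
180 [-39.09   -4.954   0.2  ] None
180 [-39.09   -4.954   0.09 ] None
```

Unit slip: `blk` took mm as m. I'll fix that.

```bash
sed -i 's/return ORG+AX\*x+AY\*y/return ORG+(AX*x+AY*y)*1e-3/' h.py
python3 - <<'E'
from bench import *; from h import *
o=down(YB+np.pi/2); p=blk(38); print(p)
move_to([*p,.15],o); grab(20)
movel([*p,.088],feed=.12,threshold=6)
r=movel([*p,.067],feed=.03,threshold=8); s=sense(); print(r,s['tool_pos'],s['contact_force'],s['t'])
movel([*p,.15],feed=.15)
gripper_open(); move_to([*blk(-45,-35),.20],o); shot("wrist","pics/w6.png"); movel([*blk(-45,35),.20],feed=.2); shot("wrist","pics/w7.png"); shot("scene","pics/scene7.png"); shot("top","pics/top7.png"); print(sense()['t'])
a=cv2.imread('pics/w6.png');b=cv2.imread('pics/w7.png')
cv2.imwrite('pics/w67.png',np.vstack([a[:300],b[:300]]))
E
```

```text
[ 0.64110861 -0.00530314]
True [ 0.64353047 -0.00510052  0.07727959] [-0.56723204 -0.49575479 -0.39578111] 15.4917
18.1
```

View pics/w67.png

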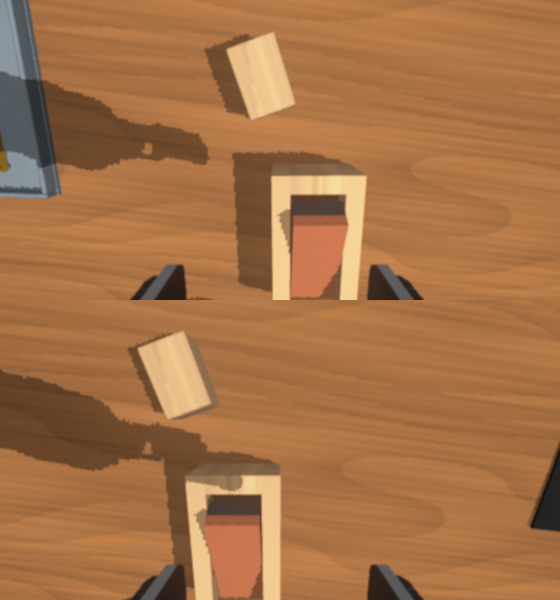

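```bash
python3 -c "
import cv2,numpy as np
a=cv2.imread('pics/w6.png')[150:330,250:390];b=cv2.imread('pics/w7.png')[150:330,165:305]
cv2.imwrite('pics/z2.png',np.hstack([cv2.resize(x,None,fx=2.8,fy=3.2,interpolation=cv2.INTER_NEAREST) for x in(a,b)]))
cv2.imwrite('pics/z3.png',cv2.resize(cv2.imread('pics/scene7.png')[180:280,200:370],None,fx=4.6,fy=4.6,interpolation=cv2.INTER_CUBIC))"
```

```text
(no output)
```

View pics/z2.png

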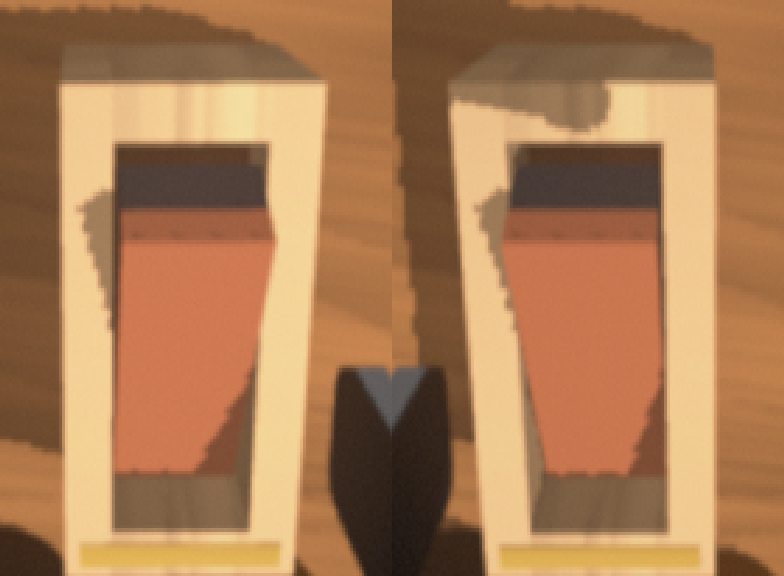

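View pics/z3.png

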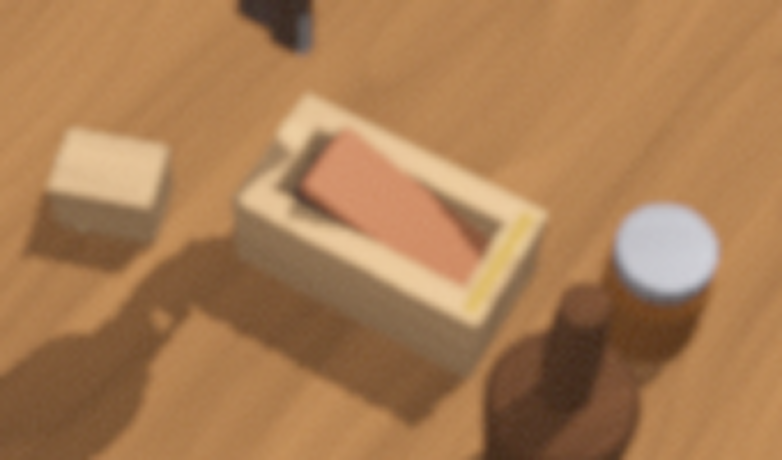

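The stone is tipped: its raised −x end shows the grey end face and orange edge, with its top edge at zoom row 241. The low +x end is at row 473. Next I triangulate the corners.

Run:
```python
from h import *
c1,_=load("pics/w6.png");c2,_=load("pics/w7.png")
f1=lambda x,y:(250+x/2.8-.3,150+y/3.2-.3); f2=lambda x,y:(165+(x-392)/2.8-.3,150+y/3.2-.3)
M=np.c_[AX,AY].T
P={}
for n,a,b in [("-xL",(122,241),(502,241)),("-xR",(275,241),(657,241)),("+xL",(115,473),(547,475)),("+xR",(236,473),(664,475)),("rim-xL",(60,83),(449,83)),("rim-xR",(326,83),(715,83)),("pock-xL",(114,144),(507,144)),("pock-xR",(268,144),(661,144)),("pock+xL",(112,530),(531,530)),("pock+xR",(249,530),(668,530))]:
    X,e=tri([ray(c1,f1(*a)),ray(c2,f2(*b))]); P[n]=X; print(n,X.round(4),"block xy mm",(M@(X[:2]-ORG)*1e3).round(1),"z",(X[2]*1e3).round(1),np.round(e[0]*1e3,1))
```

```text
-xL [ 0.573  -0.036   0.0857] block xy mm [-33.4 -22. ] z 85.7 0.1
-xR [0.5678 0.0087 0.0844] block xy mm [-33.1  22.9] z 84.4 0.0
+xL [ 0.6676 -0.0231  0.0429] block xy mm [ 62.  -20.9] z 42.9 0.2
+xR [0.658  0.0196 0.0493] block xy mm [57.8 22.6] z 49.3 0.1
rim-xL [ 0.5388 -0.0587  0.0648] block xy mm [-70.1 -40.3] z 64.8 0.2
rim-xR [0.5285 0.0207 0.0659] block xy mm [-70.5  39.8] z 65.9 0.1
pock-xL [ 0.5531 -0.0402  0.0652] block xy mm [-53.7 -23.8] z 65.2 0.1
pock-xR [0.547  0.0066 0.0658] block xy mm [-54.   23.4] z 65.8 0.1
pock+xL [ 0.6728 -0.0244  0.0653] block xy mm [ 67.1 -22.9] z 65.3 0.1
pock+xR [0.6663 0.0227 0.066 ] block xy mm [66.5 24.6] z 66.0 0.2
```

```bash
cat >> h.py <<'E'
def quat(Rm): q=R.from_matrix(Rm).as_quat(); return [q[3],q[0],q[1],q[2]]
def Rdown(): return np.array([[-1.,0,0],[0,1,0],[0,0,-1]])
def tilted(yaw,pitch): return quat(R.from_euler("ZY",[yaw,pitch]).as_matrix()@Rdown())
E
python3 - <<'E'
from bench import *; from h import *
print(tilted(YB,0),down(YB+np.pi/2), sense()['joint_pos'].round(2))
print(inverse_kinematics([*blk(-24),.085],tilted(YB,0)))
for z in (.2,.1,.036): print(inverse_kinematics([.432,.350,z],tilted(.01,-.45)))
print(inverse_kinematics([.40,.33,.22],tilted(.01,0)))
E
```

```text
[np.float64(0.0), np.float64(-0.06191955310930175), np.float64(0.9980811434661735), np.float64(0.0)] [np.float64(0.0), np.float64(-0.06191955310930176), np.float64(0.9980811434661735), np.float64(0.0)] [ 0.7   0.57 -1.03  1.83  0.55  1.07  1.15]
[ 0.62622179  0.74296716 -0.88512853  1.83674656  0.7191566   0.91871611
  1.09958958]
[-0.23241222  0.32613014 -0.82063378  2.10300734  0.9422571   0.78278708
 -0.0996896 ]
[-0.59956773  0.44458521 -0.40585     2.16935393  1.14678036  0.58585449
 -0.36052553]
[-1.0786198   0.5561849   0.15347782  2.19523777  1.16412733  0.30627994
 -0.48608119]
[ 0.12262451  0.4835106  -1.09427081  1.89317912  0.4912277   1.06698586
  0.40773709]
```

Run:
```python
from bench import *; from h import *
o=tilted(YB,0); g=blk(-24,.4)
move_to([*g,.13],o); r=movel([*g,.085],feed=.08,threshold=5); s=sense(); print(r,s['tool_pos'],s['contact_force'])
grab(90); s=sense(); print(s['gripper_width'],s['contact_force'],s['torque'],s['t'])
if not r:
    movel([*blk(-27,.4),.115],feed=.06); s=sense(); print(s['gripper_width'],s['contact_force'],s['torque'],s['t'])
    shot("wrist","pics/w8.png"); shot("scene","pics/scene8.png")
```

```text
False [ 0.57957852 -0.01230295  0.08495633] [-0.0742084  -0.3493697  -0.21676876]
0.49807641781687634 [-0.87098376  0.01912109  4.19252152] [-0.05340946 -0.00389403 -0.03796205] 19.6917
0.4964930788094154 [-0.06030627 -0.13581169 -3.44500448] [-0.03990314  0.10607441 -0.02989331] 20.3417
```

View pics/w8.png

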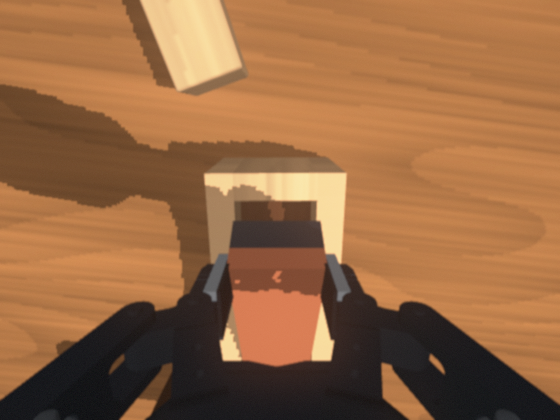

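View pics/scene8.png

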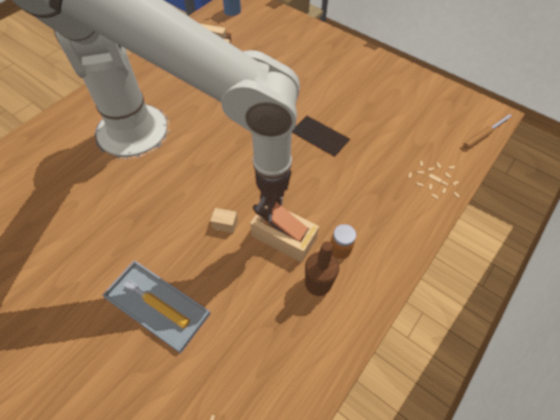

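The stone is held by its raised end and clear of the floor; the wrist carries 3.3 N. In the scene view the gouge lies in the tray and the other objects stand where they were.

Run:
```python
from bench import *; from h import *
o=tilted(YB,0)
movel([*blk(-27,.4),.21],feed=.15); print(sense()['contact_force'],sense()['t'])
shot("wrist","pics/w9.png")
move_to([.43,.22,.22],tilted(0.,0)); shot("wrist","pics/w10.png"); s=sense(); print(s['tool_pos'],s['gripper_width'],s['contact_force'],s['t'])
cv2.imwrite('pics/z4.png',cv2.resize(cv2.imread('pics/w9.png')[190:390,180:380],None,fx=4,fy=3,interpolation=cv2.INTER_CUBIC))
```

```text
[-1.01131368 -0.14445682 -4.09735586] 21.225
[0.43129951 0.21856807 0.21973508] 0.49658411706624345 [ 0.3381353   0.04654542 -2.40750906] 22.3917
```

View pics/z4.png

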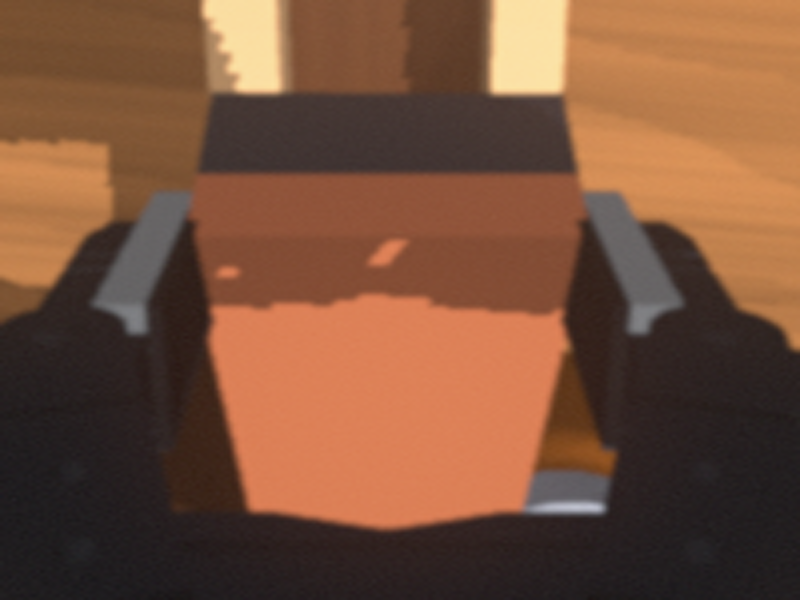

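View pics/w10.png

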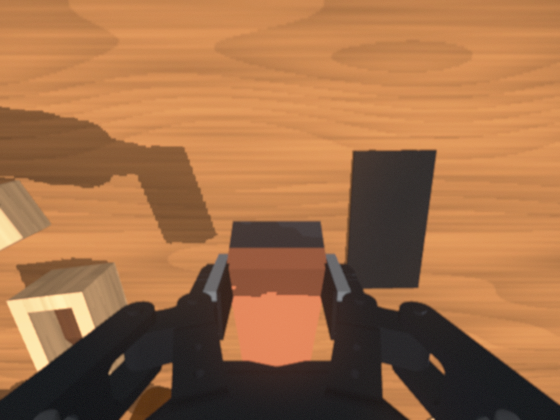

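The mat shows at (353,150)-(435,150)-(419,288)-(346,285). For the held stone, the zoom gives end-face corners at rows 95 and 235 and the side edges down to row 510. I'll fit its pitch using known dimensions, and cast rays for the mat corners.

Run:
```python
from bench import *; from h import *
from scipy.optimize import least_squares
c,_=load("pics/w9.png"); t=np.array([*blk(-27,.4),.21])
px=lambda x,y:np.array([180+x/4-.4,190+y/3-.4])
obs=[((-55,-22.5,-15),px(211,95)),((-55,22.5,-15),px(564,95)),((-55,-22.5,15),px(197,235)),((-55,22.5,15),px(580,235))]
def model(p,q):
    th,x,y,z,yw=p; Rm=R.from_euler("ZY",[YB+yw,th]).as_matrix()
    return t+np.array([*(AX*x+AY*y),z])*1e-3+Rm@(np.array(q)*1e-3)
def res(p):
    r=[]
    for q,uv in obs: r+=list(proj(c,model(p,q))-uv)
    for s,uv in ((-22.5,px(246,510)),(22.5,px(524,510))):
        a=proj(c,model(p,(-55,s,15)));b=proj(c,model(p,(30,s,15))); d=(b-a)/np.linalg.norm(b-a); w=uv-a
        r.append(d[0]*w[1]-d[1]*w[0])
    return r
f=least_squares(res,[.45,33.5,0,-35.4,0]); print(f.x.round(3),np.round(f.fun,1))
g=lambda th:least_squares(lambda p:res([th,*p]),[33.5,0,-35.4,0])
for th in(.38,.42,.45,.48): k=g(th); print(th,k.cost.round(2),k.x.round(2))
c,im=load("pics/w10.png"); h=hsv(im); m=(h[:,:,2]<75).astype(np.uint8); m[:,:343]=0; m[292:]=0; m[:120]=0; m[:,440:]=0
k=big(cv2.morphologyEx(m,cv2.MORPH_OPEN,np.ones((5,5))))[0]; a=cv2.approxPolyDP(cv2.convexHull(k),5,True)[:,0]; print(a.tolist(),[onz(c,p,.004)[:2].round(4).tolist() for p in a])
h4=[(353,150),(435,150.5),(419,288),(346,285)]; P=np.array([onz(c,p,.004)[:2] for p in h4]); print(P.round(4),P.mean(0))
# height of mat edge from two views: top corners
ct,_=load("pics/top0.png")
```

```text
[ 4.3200e-01  3.4470e+01  1.9000e-02 -4.0039e+01 -3.0000e-03] [ 1.4  0.3 -1.1  0.6 -2.  -0.5  1.6 -0.1  0.8 -0.5]
0.38 11.58 [ 3.587e+01  1.000e-02 -3.802e+01 -0.000e+00]
0.42 6.06 [ 3.480e+01  2.000e-02 -3.958e+01 -0.000e+00]
0.45 6.49 [ 3.396e+01  2.000e-02 -4.072e+01 -0.000e+00]
0.48 11.24 [ 3.309e+01  3.000e-02 -4.185e+01 -0.000e+00]
[[434, 151], [416, 286], [351, 291], [343, 265], [354, 154]] [[0.3938, 0.3892], [0.5585, 0.3913], [0.5656, 0.3116], [0.5299, 0.2994], [0.397, 0.303]]
[[0.3927 0.3016]
 [0.3932 0.3902]
 [0.5613 0.3954]
 [0.5572 0.3048]] [0.47610551 0.34801347]
```

Run:
```python
from bench import *; from h import *
ym=np.radians(1.0); o=tilted(ym,-.44); C=np.array([.4765,.3485]); p=C-.0465*np.array([np.cos(ym),np.sin(ym)])
move_to([*p,.14],o); movel([*p,.06],feed=.1); s=sense(); print(s['tool_pos'],s['contact_force'],s['gripper_width'],s['t'])
shot("wrist","pics/w11.png"); shot("scene","pics/scene11.png"); shot("top","pics/top11.png")
a=cv2.imread("pics/scene11.png")[90:180,240:400]; cv2.imwrite("pics/z5.png",cv2.resize(a,None,fx=5,fy=5,interpolation=cv2.INTER_CUBIC))
```

```text
[0.43059793 0.34775836 0.06048966] [ 0.73972538  0.61971174 -2.75589158] 0.4988312785893914 24.25
```

View pics/w11.png

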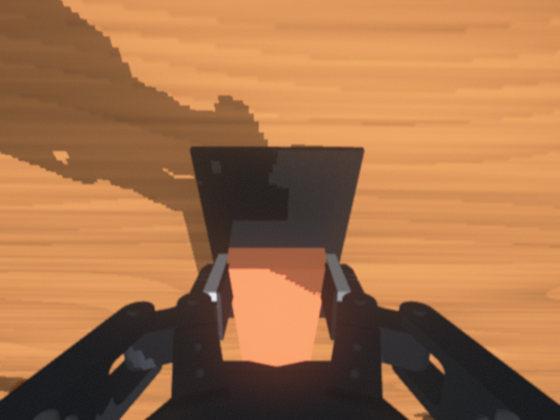

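View pics/z5.png

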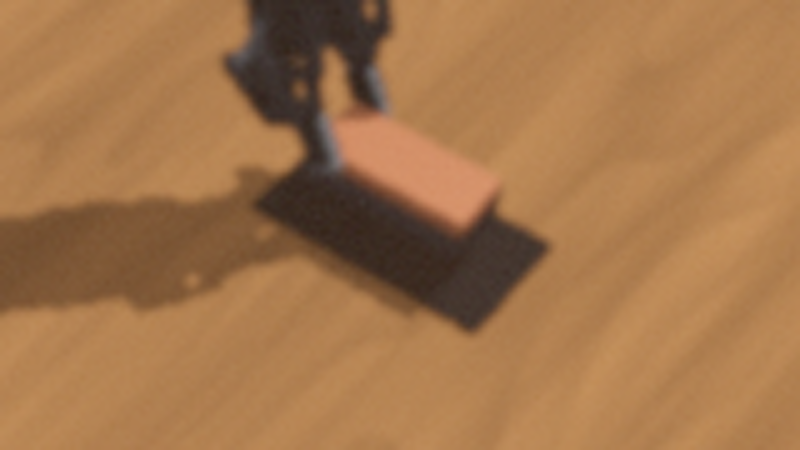

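The stone hangs about level over the mat, orange face up and aligned. The mat's near edge is at (193,148)-(362,148) and the stone's end at (229,248)-(325,248). Lowering until contact.

Run:
```python
from bench import *; from h import *
ym=np.radians(1.0); C=np.array([.4765,.3485]); p=C-.0465*np.array([np.cos(ym),np.sin(ym)])
r=movel([*p,.044],feed=.06,threshold=4);print(r,sense()['tool_pos'],sense()['contact_force'],sense()['torque'])
if not r: r=movel([*p,.033],feed=.02,threshold=2.5)
s=sense(); print(r,s['tool_pos'],s['contact_force'],s['torque'],s['t'])
shot("wrist","pics/w12.png"); shot("scene","pics/scene12.png"); shot("top","pics/top12.png")
a=cv2.imread("pics/scene12.png")[90:180,240:400]; cv2.imwrite("pics/z6.png",cv2.resize(a,None,fx=5,fy=5,interpolation=cv2.INTER_CUBIC))
```

```text
False [0.42985659 0.3476491  0.0438902 ] [-0.55678253  0.86119383 -3.45107747] [-0.00539601  0.88650044  0.09083635]
True [0.43020823 0.34793349 0.03683612] [-2.10490432 -0.9510694   4.76212458] [-0.00421126  0.14329325 -0.12261414] 25.25
```

View pics/w12.png

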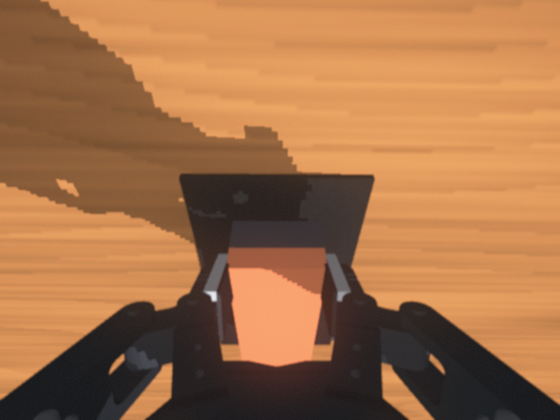

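View pics/z6.png

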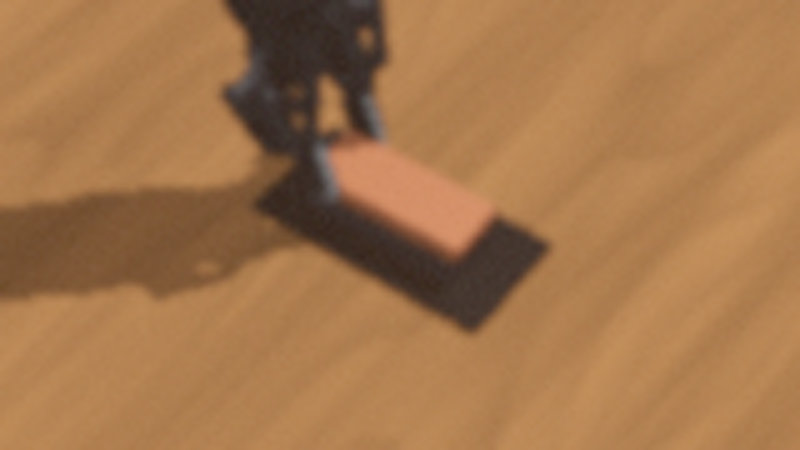

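Run:
```python
from h import *
c,im=load("pics/w12.png")
a=[onz(c,p,.004)[:2] for p in [(232.4,221.3),(320.6,221.3)]]; m=[onz(c,p,.004)[:2] for p in [(180,175),(374,175.5)]]
print(np.round(a,4),np.round(m,4)); print("gap x",np.mean(a,0)-np.mean(m,0),"widths",np.linalg.norm(a[0]-a[1]),np.linalg.norm(m[0]-m[1]))
t=[onz(c,p,.034)[:2] for p in [(229-.4,268),(324.6,268)]]; print(np.round(t,4))
ct,it=load("pics/top12.png"); cv2.imwrite("pics/z7.png",cv2.resize(it[190:300,90:200],None,fx=5,fy=5,interpolation=cv2.INTER_CUBIC))
```

```text
[[0.4206 0.3258]
 [0.4197 0.3708]] [[0.3921 0.3045]
 [0.3906 0.3914]]
gap x [0.02884281 0.00031501] widths 0.04499515226089327 0.086890568771135
[[0.4198 0.3273]
 [0.419  0.3693]]
```

View pics/z7.png

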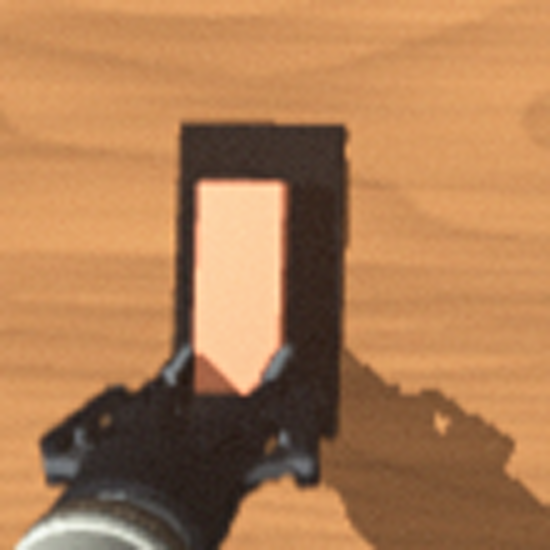

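The stone sits 28.8 mm from the mat's near edge (30 is ideal) and 0.3 mm off laterally. The offset seen in the top view is parallax. Releasing now.

Run:
```python
from bench import *; from h import *
gripper_open(); p=sense()['tool_pos']; s=sense(); print(s['gripper_width'],s['contact_force'],s['t'])
d=np.array([-np.sin(.44),0,np.cos(.44)])
movel(p+d*.08,feed=.12); 
q=sense()['tool_pos']; move_to([.43,.348,.26],tilted(0,0)); pause(.3)
shot("wrist","pics/w13.png"); movel([.37,.30,.26],feed=.2); shot("wrist","pics/w14.png"); shot("top","pics/top13.png"); shot("scene","pics/scene13.png"); print(sense()['t'],sense()['contact_force'])
```

```text
0.9999962888812761 [ 0.26435054 -0.2336564  -0.08382701] 25.9
28.6833 [ 0.66717697  0.21565687 -0.13417659]
```

View pics/w13.png

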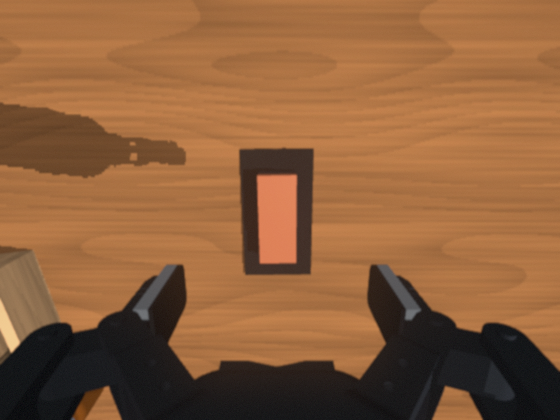

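View pics/top13.png

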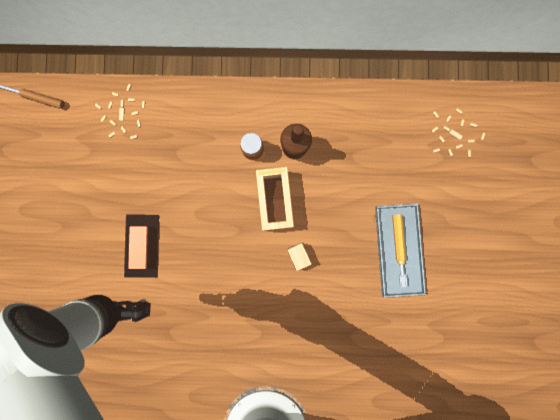

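View pics/scene13.png

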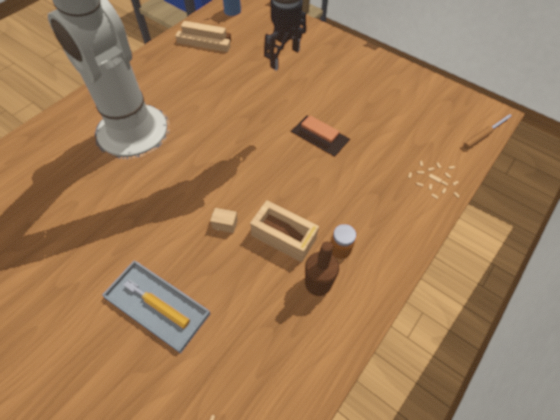

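The stone lies on the mat at (257,174)-(297,264), orange face up, and the gouge is in the tray. The jar, mallet and offcut are at their starting pixels. I'll run one numeric check.

Run:
```python
from h import *
def boxc(m): k=cv2.convexHull(big(m)[0]); return cv2.boxPoints(cv2.minAreaRect(k)).mean(0),k
for f in ("w13","w14"):
    c,im=load(f"pics/{f}.png"); h=hsv(im); m=((h[:,:,0]<14)&(h[:,:,1]>130)&(h[:,:,2]>205)); m[300:]=0
    k=big(m.astype(np.uint8))[0][:,0]; P=np.array([onz(c,p,.034)[:2]*1000 for p in k],np.float32); r=cv2.minAreaRect(P); print(f,"stone",np.round(r[0],1),np.round(r[1],1),round(r[2],2))
    n=((h[:,:,2]<75)|m); n[300:]=0; n[:,:200]=0; n[:140]=0; n[260:,330:]=n[260:,330:]
    n=cv2.morphologyEx(n.astype(np.uint8),cv2.MORPH_OPEN,np.ones((5,5)))
    for k in big(n,2):
        P=np.array([onz(c,p,.004)[:2]*1000 for p in k[:,0]],np.float32); r=cv2.minAreaRect(P); print("  mat?",np.round(r[0],1),np.round(r[1],1),round(r[2],2))
a=cv2.imread("pics/top0.png").astype(int);b=cv2.imread("pics/top13.png").astype(int)
for n,(x0,y0,x1,y1) in dict(jar=(238,130,266,162),mallet=(278,120,315,160),off=(286,242,314,272)).items(): print(n,np.abs(a-b)[y0:y1,x0:x1].max(2).mean().round(2),np.abs(a-b)[y0:y1,x0:x1].max())
```

```text
w13 stone [474.6 348.9] [107.8  42.8] 0.99
  mat? [477.2 348.5] [165.3  86.8] 0.86
  mat? [574.3 496. ] [51.  41.6] 0.24
w14 stone [472.5 348.9] [103.2  43. ] 0.56
  mat? [468.9 348.3] [149.6  86.8] 0.49
  mat? [487.6 353.8] [112.6  46. ] 1.29
jar 6.24 15
mallet 5.7 14
off 6.78 15
```

```bash
python3 -c "
from bench import *
sign_off(); print(sense()['t'])"
```

```text
the job is handed in; nothing more can be done
the job is handed in; nothing more can be done
```

I carried out the job in the order asked and handed it in at about 29 s on the robot's clock. The hand-in gives no verdict.

- **Gouge:** I lifted it off the block and laid it lengthwise along the middle of the tray. It touched the floor at the expected height, and the pictures show it parallel to the tray walls.
- **Pressing the stone:** I pressed the end beside the brass strip and the stone stayed tipped. The press move stopped early on its force limit, at about 6 mm of travel instead of 14 mm. The pictures then showed the −x end about 20 mm above the rim, so I went on.
- **Stone on the mat:** I gripped the raised end, lifted the stone out, levelled it and set it down under light contact, orange face up. The wrist picture taken after release puts it about 2.6 mm off the mat's centre lengthwise, 0.4 mm sideways and 0.1° in angle.
- **Jar, mallet and offcut:** before and after pictures from the top camera show no change beyond image noise.

**Checks that disagreed or failed:**
- The first two-view height of the gouge read 85 to 87 mm against an expected 79 mm. The ends of its handle were poorly outlined; a second measurement at the ferrule gave 81 mm.
- Two-view heights for the low end of the tipped stone were several mm off because of shadow, so I used the raised end and the stated geometry.
- The last wrist picture could not be used to check the mat, because my crop cut part of it off.

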